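Slide the queen cage along the jig rail into its pocket

TASK

On the plywood stapling jig, push the small wooden queen cage (the block with three mesh-covered wells) flat against the long rail where it lies, then, keeping it against the rail, slide it along into the free corner pocket, the one beside the steel pin, until it is fully home against both the rail and the end stop. Only push it with the fingers: do not lift or tip it. Leave everything else as it stands and finish with the fingers clear.

Things in the scene. Friction and masses are not known exactly. Their poses are not given: they have to be found in the camera images.
- jig: fixed plywood board 200 (x) x 400 (y) x 12 mm thick on the table; origin at the centre of its underside. x points across the board to the rail (away from the robot), y along the rail. The rail is a wooden strip along the whole far edge, 20 mm wide, top 26 mm above the table (14 above the board). A low open pocket at each end; a glass pot and an offcut stand on the two near corners
- rail (a point): middle of the rail's inner face (the one towards the robot), at its top edge: jig x = 70, y = 0, z = 26 mm; axes as the jig's
- pocket_left (a point): where the underside centre of a seated cage comes in the pocket at jig +y: jig x = 54, y = 137.5, z = 12 mm; axes as the jig's. From here the rail face is 16 mm towards +x, the end stop (14 mm high) 37.5 mm towards +y, and a lip 8 mm high, 10 mm wide has its inner face 21 mm towards -x and starts 7.5 mm short of this point (on the far side from the middle it meets the stop)
- pocket_right (a point): the same, mirrored, for the pocket at jig -y: jig x = 54, y = -137.5, z = 12 mm; its end stop is 37.5 mm towards -y. Which of the two pockets is free varies; the other is plugged
- pin: fixed steel pin, 10 mm across, 18 mm high, on a 16 mm foot, standing on top of the rail beside the free pocket (jig x = 80, y = +137.5 or -137.5 mm; which end varies). Origin at the centre of its foot, 26 mm above the table; axes as the jig's. The seated cage's centre is level with the pin along the rail, at pin x = -26 mm
- plug: fixed wooden plug that closes the other pocket, hooked over the rail; origin on the rail's top at jig x = 80 mm, y opposite to the pin; axes as the jig's. It fills the pocket out to 47 mm from its origin towards the robot side, reaches 20 mm each way along the rail, and its top is 32 mm above the table
- cage: loose pale wooden queen cage, a block 32 (its x) x 75 (its y) x 20 mm high, 20 to 45 g, with three dark round wells under wire mesh in a row on top. Origin at the centre of its underside; it lies on the jig board, 12 mm above the table, 36 to 76 mm (centre) short of its place at the rail, near mid-length, up to 0.45 rad askew. Either end may lead. It slides under a light push
- pot: small lidded glass pot, 26 mm across, 42 mm high, on a near corner of the jig board; origin under its centre; leave it
- offcut: plain wooden offcut, 34 x 34 x 26 mm high, no wells, on the other near corner of the board; origin under its centre; leave it
- honey: honey jar, 68 mm across, 100 mm high, left of the jig; origin under its centre; leave it
- cup: white mug, 76 mm across, 85 mm high, left of the jig; origin under its centre; leave it
- hivetool: flat steel hive tool, about 220 mm long, 40 mm wide, 5 mm thick, lying beyond the jig; origin under its middle; leave it
- brush: brush with a long handle lying beyond the jig; origin under its middle; leave it
- smoker: bee smoker, steel can 100 mm across with a cone top 200 mm high and wooden bellows, right of the jig; origin under the can's centre; leave it
Mind the look-alikes: they are no part of the job. What is shaped like the cage but purple is not meant.

How it is judged (in metres and radians):
On the way:
1. the cage lies flat against the rail, still well away from the pocket (x of cage in the frame of jig above 0.0505 m and angle between the y axis of cage and the y axis of jig, either way round below 0.08 rad and not (y of cage in the frame of pin between -0.05 and 0.05 m)), for 0.2 s.
At the end, for the whole second after the job is handed in: the cage sits flat on the board in the free pocket (beside the pin), within 3 mm of touching both the rail and the end stop, parallel to the rail within 0.06 rad, at rest (x of cage in the frame of pin between -0.029 and -0.0235 m and y of cage in the frame of pin between -0.003 and 0.003 m and angle between the y axis of cage and the y axis of jig, either way round below 0.06 rad and height (world z) of cage below 0.014 m and angle between cage's own z axis and vertical below 0.06 rad and linear speed of cage below 0.01 m/s).
It fails at once if the cage is lifted (more than 8 mm) (height (world z) of cage above 0.02 m).
It fails at once if the cage is tipped (angle between cage's own z axis and vertical above 0.3 rad).
It fails at once if the cage is brought to the pocket away from the rail (more than 8 mm off it within 80 mm of home) (y of cage in the frame of pin between -0.08 and 0.08 m and x of cage in the frame of jig below 0.046 m).
It fails at once if another object is disturbed (moved more than 15 mm) (distance of any of pot, offcut, honey, cup, hivetool, brush, smoker from where it was at the start of the episode above 0.015 m).
It also fails if it takes over 51 s, if anything falls off the work surface, if the arm or the gripper's body presses on something with over 40 N, if the wrist force passes 120 N, or if a joint passes its speed limit or range.

ROBOT

A 7-joint arm with a two-finger parallel gripper is mounted at the origin on the work surface. World frame = base frame: x ahead of the robot, y to its left, z up, the work surface at z = 0. Lengths are in mm, angles in rad, forces in N, time in s.
With the tool pointing down it reaches from about 400 to 875 mm from the base axis. Payload 4.4 kg.
Tool frame: the origin (TCP) lies midway between the tips of the shut fingers; the grasp point (between the pads) lies 19 mm behind it; z points along the fingers, y is the direction in which the jaws open and shut (so a half turn about z gives the same grasp; the last joint's range is limited). The gripper opens to 85 mm and grips with 20 to 120 N. Pads are 22 mm wide; open, the fingers measure 114 mm over their backs; the gripper's body (76 mm by 85 mm) begins 54 mm behind the grasp point. The pads swing forward as they close: fully open they stand 13 mm farther back than shut.
Start: joints at [1.106, 0.628, 0.038, 1.517, -0.027, 0.996, -0.02], TCP at [252.431, -598.996, 231.313] pointing down, gripper open.
Joint ranges: [-3.06, 3.06], [-0.37, 2.12], [-1.25, 1.32], [0.18, 2.47], [-1.1, 4.24], [0.23, 1.98], [-2.94, 2.94]. Speed limits (rad/s): [2.57, 2.57, 3.14, 3.14, 3.14, 3.14, 3.14].

INTERFACE

Orientations are given as a 3x3 rotation matrix whose columns are the frame's x, y, z axes.
In Python, from station import bot, cams gives the robot as it stands.
- The arm moves only by the tool servo_tool, never from a script. Its argument "targets" is a list of rows, each a list of 2 entries, a list of its own where there are three numbers: the shift along the tool's x, y, z in m, then the turn, a rotation vector about the tool's x, y, z in degrees. A call has 1 to 20 rows; each row shifts and turns the pose as measured when the row begins, along the tool's axes as they then stand; what a row does not reach is not made up. A row lasts 1/12 s, in which the tool goes at most 41.7 mm and 7.16 degrees, less where a joint would pass 70% of its speed; a pose out of reach is approached as far as the arm can. A call with a gripper value outside its range is refused whole. "hand" is the finger opening in m, from 0 to 0.0854, set as the call begins (left out, the last holds). The fingers move at their own pace and stop on an object; "newtons" is the grip in N (left out, the last holds). Time passes only in rows, so rows that do not move let the fingers close. It gives the time, the measured TCP pose, the force and the opening at its end, in the units of the state.
- bot.observe(): the state, without advancing time (a new reading comes with each control period).
- cams.camera(name): name is "scene" or "top" or "wrist"; returns (picture, depth): 384x512x3 uint8, red, green, blue; 384x512 float32, mm along the optical axis (not along the pixel's ray), 0 where there is no reading.
- cams.camera_model(name): a dict with "intrinsics" (3x3 intrinsics, pixels), "rvec" (rotation vector, rad) and "tvec" (3), from world to camera coordinates, as OpenCV has them. Camera axes: x right, y down, z forward; pixel columns grow to the right and rows downward; lengths in mm; the calibration is good to about 2 mm. The wrist camera is an equidistant fisheye: a pixel r from the principal point sees the ray r / f radians off the axis. A picture is of the moment at which its call begins: read the wrist's pose just before it. camera_model takes no time and is no camera call; for the wrist camera it gives the pose at the moment of the call.
- bot.sign_off(): hands the job in, once; it reports no verdict.
The state is a dict: "clock": time; "joints": joint angles; "joint_vel": joint speeds; "joint_torque": joint torques, N m; "eef_pos": TCP position; "ee_rot": TCP orientation; "force": force on the tool from outside, world axes, zero at the start; "torque": the same for the moment, N m; "opening": finger opening in mm.
Only numpy, scipy, OpenCV 4.12 (cv2) and the standard library are available. Lean on these libraries where they do the work, as an engineer would, in place of code of your own. Each camera call takes 0.05 s, during which the arm holds its last target. There are 200 camera calls.

## Working session

There is one attempt and no reset: what is moved stays moved. The work goes in short steps, Python scripts to look and compute and a tool call to move; the robot and the scene stay as the last step left them, time stands still between calls to the robot, and variables do not carry over. Pictures are saved under pics/ and viewed, about 8 in all and at most 12, crops included, and the job is handed in when it is done.

Besides the shell and the picture viewer there is one more tool, called after "Call:" by a JSON object that holds its "name" and its "arguments", one argument or row to a line. servo_tool: Moves the arm, as the interface text tells. Its arguments: {"type":"object","properties":{"targets":{"type":"array"},"hand":{"type":"number"},"newtons":{"type":"number"}},"required":["targets"]}

```bash
ls; mkdir -p pics
python3 - <<'E'
from station import bot,cams
import cv2,numpy as np
s=bot.observe();print(s['clock'],s['eef_pos'],s['ee_rot'],s['opening'],s['force'])
for n in("top","scene"):
    p,d=cams.camera(n);m=cams.camera_model(n);print(n,m)
    cv2.imwrite(f'pics/{n}0.png',p[:,:,::-1]);np.save(f'pics/{n}0.npy',d)
E
```

```text
pics
0.0 [ 252.17741352 -598.4229209   230.39009679] [[ 9.21543668e-01  3.88274022e-01 -7.42461516e-04]
 [ 3.88274731e-01 -9.21542065e-01  1.71910617e-03]
 [-1.67252515e-05 -1.87251045e-03 -9.99998247e-01]] 85.55443070870716 [-0.17779371  0.18094888  0.20436389]
top {'intrinsics': array([[421.04914127,   0.        , 249.87682554],
       [  0.        , 421.04914127, 192.03673246],
       [  0.        ,   0.        ,   1.        ]]), 'rvec': array([ 2.14550939, -2.12734573,  0.16461394]), 'tvec': array([  -2.47410296,  547.95999681, 1366.54453939])}
scene {'intrinsics': array([[346.9103217 ,   0.        , 256.74659255],
       [  0.        , 346.9103217 , 187.70214115],
       [  0.        ,   0.        ,   1.        ]]), 'rvec': array([ 2.33719185,  0.89108404, -0.30102009]), 'tvec': array([-406.51144955, -261.70101707, 1205.33437832])}
```

View pics/top0.png

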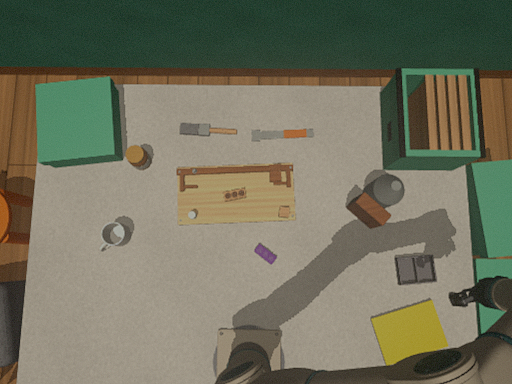

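The top view shows the jig at about (236,195), with the cage at (235,194). The plug is right (276,176), and the pin seems to be left (193,170). The purple decoy is at (265,253). I'll zoom in and measure.

```bash
cat > h.py <<'E'
import cv2,numpy as np
from station import bot,cams
def ray(m,px):
    K=m['intrinsics'];R=cv2.Rodrigues(m['rvec'])[0];t=m['tvec']
    px=np.atleast_2d(np.float64(px));d=np.c_[(px-K[[0,1],2])/K[0,0],np.ones(len(px))]
    return -R.T@t,d@R
def atz(m,px,z):
    o,d=ray(m,px);return o+d*((z-o[2])/d[:,2])[:,None]
def cloud(m,dep):
    v,u=np.mgrid[:dep.shape[0],:dep.shape[1]];o,d=ray(m,np.c_[u.ravel(),v.ravel()])
    return (o+d*dep.reshape(-1,1)).reshape(*dep.shape,3)
def proj(m,P):
    return cv2.projectPoints(np.float64(P),m['rvec'],m['tvec'],m['intrinsics'],None)[0][:,0]
E
python3 - <<'E'
from h import *
m=cams.camera_model('top');p=cv2.imread('pics/top0.png');d=np.load('pics/top0.npy')
c=p[155:235,165:305];cv2.imwrite('pics/top0c.png',cv2.resize(c,None,fx=5.7,fy=5.7,interpolation=cv2.INTER_CUBIC))
P=cloud(m,d)
for r in range(160,230,6): print(r,' '.join('%3.0f'%P[r,x,2] for x in range(170,304,5)))
E
```

```text
160   0   1   6  -3   0  -6  -3  -2  -7  -2   4   8  -5   3  -4  -4  -4  -1  -1   7  -7  -4   3   0   1  -5  -4
166   1  -9   2   1   3   3  -1   3   9  14  19  11  17   9  10  13  16  26  28  24  36  36  31  23  32   1   2
172  -4   2  24  28  28  31  26  31  22  32  31  24  21  34  27  28  22  20   8  12  30  32  32  13  18  -1   1
178   3  -1  28  11  12  15   9  13  17  12  20  11  15   7  19  10  15  10  15  12  37  30  35  14  14  -4  -0
184   0   2  25  11  17  17  16   9  12  16  14  10  14  14  17  13  14  13  12  15  13  14  17  17  28  -6   1
190   4 -11  32  20  13  17  16   9  13  12   9  13  16  35  32   6  16  10  13  10  11  15  14  15  16  -5  -4
196  -2   1  13  12   9  13  14  13   9  13  13  28  30  34  31  34  10  13  16  14  15  13  12  10  12  -6  -1
202   1   4  14   9  15  12  14   9  11  13  12  10  18  14  12   8   4  15  10  17  12  11   9  19  10  -6  -1
208   1  -3  15  15  13  14  10  11   9   9  10  14  12  10  13  16  10  15  12  13  19   8  35  39   5  -0   0
214   2   3  14  12  53  40  11  14  16  10  11   6  11  11  10  16  18  12  11   7  15  18  40  33  13  -0   3
220   6  -2  10  11  10  12  11  17  13  14  11   7  14  18  10  13  14   8   7  10   9  12  10   8  12   1  -3
226  -3   3   1  -4  -0  -2   5   2   3  -5   3   1   1   2   2   6  -5  -2  -1  -1  11  -4  -6   4   1   4   5
```

View pics/top0c.png

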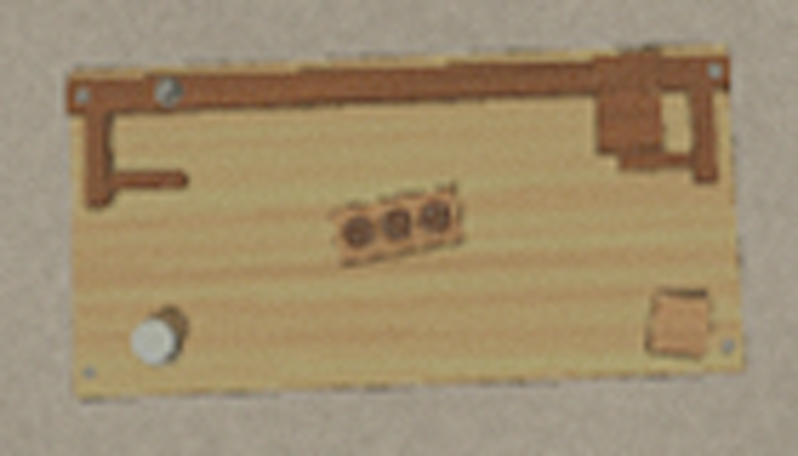

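Run:
```python
from h import *
m=cams.camera_model('top')
f=lambda c:np.array([165,155])+(np.float64(c)+.5)/5.7-.5
W=atz(m,f([(77,399),(744,372),(727,44),(68,70)]),12)
J=np.array([(-100,200),(-100,-200),(100,-200),(100,200)])
def rigid(A,B):
    a=A-A.mean(0);b=B-B.mean(0);th=np.arctan2((a[:,0]*b[:,1]-a[:,1]*b[:,0]).sum(),(a*b).sum())
    R=np.array([[np.cos(th),-np.sin(th)],[np.sin(th),np.cos(th)]]);t=B.mean(0)-R@A.mean(0);return th,R,t
th,R,t=rigid(J,W[:,:2]);print(W.round(1),th,t,'res',(W[:,:2]-(J@R.T+t)).round(1))
q=lambda c,z:((atz(m,f(c),z)[:,:2]-t)@R).round(1)
print('rail face',q([(200,107),(400,103),(590,97)],26))
print('pin top',q([(168,90)],44),'plug',q([(598,60),(663,60),(598,154)],32))
print('lip/stop in',q([(112,130),(187,180)],[20]))
print('pot,offcut',q([(155,342)],42),q([(680,322)],26))
C=q([(335,212),(455,183),(463,240),(343,265)],32);print('cage',C,C.mean(0),q([(357,232),(397,224),(436,216)],32))
print(cams.camera_model('wrist'))
```

```text
[[ 439.4  244.4   12. ]
 [ 458.8 -151.7   12. ]
 [ 658.5 -143.    12. ]
 [ 639.2  257.    12. ]] 0.04955240472765881 [548.9738648   51.66690565] res [[ 0.2 -2.1]
 [-0.2  1.3]
 [-0.3  0.1]
 [ 0.2  0.6]]
rail face [[  71.   119.4]
 [  68.5   -0.5]
 [  67.4 -114.5]]
pin top [[ 78.3 136. ]] plug [[  88.6 -120.1]
 [  86.9 -158.9]
 [  31.4 -117.3]]
lip/stop in [[ 60.4 173.3]
 [ 28.  128.8]]
pot,offcut [[-71.1 146.8]] [[ -70.2 -161.1]]
cage [[  3.   40.1]
 [ 17.5 -31.7]
 [-16.9 -35.1]
 [-28.9  36.3]] [-6.325  2.4  ] [[ -9.5  27.4]
 [ -5.7   3.6]
 [ -1.9 -19.7]]
{'intrinsics': array([[297.31863964,   0.        , 255.97083644],
       [  0.        , 297.31863964, 189.56540704],
       [  0.        ,   0.        ,   1.        ]]), 'rvec': array([-2.39422336,  1.5882624 ,  0.2500532 ]), 'tvec': array([-649.06421896,  -38.94230269,  380.75426726])}
```

The left pin is confirmed at jig (78,136). Jig yaw is 0.050 with its origin at (549,51.7). The cage is at jig (-6,2) with yaw about +0.16. The board-corner residuals are 2 mm or less. Next I move over the near side of the cage.

Call:
{"name": "servo_tool", "arguments": {
  "targets": [
    [[0,0,0],[0,0,6.67]],
    [[0,0,0],[0,0,6.67]],
    [[0,0,0],[0,0,6.67]],
    [[0.0157,-0.0374,0],[0,0,0]],
    [[0.0157,-0.0374,0],[0,0,0]],
    [[0.0157,-0.0374,0],[0,0,0]],
    [[0.0157,-0.0374,0],[0,0,0]],
    [[0.0157,-0.0374,0],[0,0,0]],
    [[0.0157,-0.0374,0],[0,0,0]],
    [[0.0157,-0.0374,0],[0,0,0]],
    [[0.0157,-0.0374,0],[0,0,0]],
    [[0.0157,-0.0374,0],[0,0,0]],
    [[0.0157,-0.0374,0],[0,0,0]],
    [[0.0157,-0.0374,0],[0,0,0]],
    [[0.0157,-0.0374,0],[0,0,0]],
    [[0.0157,-0.0374,0],[0,0,0]],
    [[0.0157,-0.0374,0],[0,0,0]],
    [[0.0157,-0.0374,0],[0,0,0]],
    [[0.0157,-0.0374,0],[0,0,0]],
    [[0.0157,-0.0374,0],[0,0,0]]
  ],
  "hand": 0.04
}}

```text
clock: 1.77
eef_pos: [499.3, 55.3, 222.4]
ee_rot: [[1.0, 0.012, -0.012], [0.012, -1.0, 0.001], [-0.012, -0.001, -1.0]]
force: [-0.5, -0.3, 0.5]
opening: 40.0
```

Call:
{"name": "servo_tool", "arguments": {
  "targets": [
    [[-0.012,0.005,0],[0,0.7,-2.15]],
    [[0,0,0],[0,0,0]]
  ]
}}

```text
clock: 1.93
eef_pos: [490.1, 62.3, 221.6]
ee_rot: [[0.998, 0.068, 0.003], [0.068, -0.998, 0.007], [0.003, -0.007, -1.0]]
force: [-0.9, -0.8, -1.0]
opening: 39.8
```

```bash
cat >> h.py <<'E'
def wrist(name):
    m=cams.camera_model('wrist');p,d=cams.camera('wrist')
    K=m['intrinsics'];new=K.copy()
    cv2.imwrite(f'pics/{name}.png',p[:,:,::-1]);np.savez(f'pics/{name}.npz',d=d,**m);return p,d,m
def wraw(m,px,z):
    K=m['intrinsics'];R=cv2.Rodrigues(m['rvec'])[0];t=np.ravel(m['tvec'])
    q=(np.atleast_2d(np.float64(px))-K[[0,1],2])/K[0,0];r=np.linalg.norm(q,axis=1,keepdims=True)
    d=np.c_[q*np.sin(r)/np.maximum(r,1e-9),np.cos(r)]@R;o=-R.T@t
    return o+d*((z-o[2])/d[:,2])[:,None]
def rigid(A,B):
    a=A-A.mean(0);b=B-B.mean(0);th=np.arctan2((a[:,0]*b[:,1]-a[:,1]*b[:,0]).sum(),(a*b).sum())
    R=cv2.Rodrigues(np.array([0,0,th]))[0][:2,:2];return th,R,B.mean(0)-R@A.mean(0)
E
python3 - <<'E'
from h import *
s=bot.observe();print(s['clock'],s['eef_pos'],s['ee_rot'],s['force'])
p,d,m=wrist('w1');print(m)
cv2.imwrite('pics/w1b.png',cv2.resize(p[:,:,::-1],(800,600),interpolation=cv2.INTER_CUBIC))
E
```

```text
1.9333 [490.0710062   62.26654507 221.60075109] [[ 0.99770984  0.06758628  0.00267908]
 [ 0.06756679 -0.99769161  0.0067957 ]
 [ 0.00313219 -0.00659912 -0.99997332]] [-0.90547942 -0.80939133 -1.03748414]
{'intrinsics': array([[297.31863964,   0.        , 255.97083644],
       [  0.        , 297.31863964, 189.56540704],
       [  0.        ,   0.        ,   1.        ]]), 'rvec': array([-2.12369846,  1.98213573,  0.31339716]), 'tvec': array([ 30.67505912, 435.00815387, 520.65020855])}
```

View pics/w1b.png

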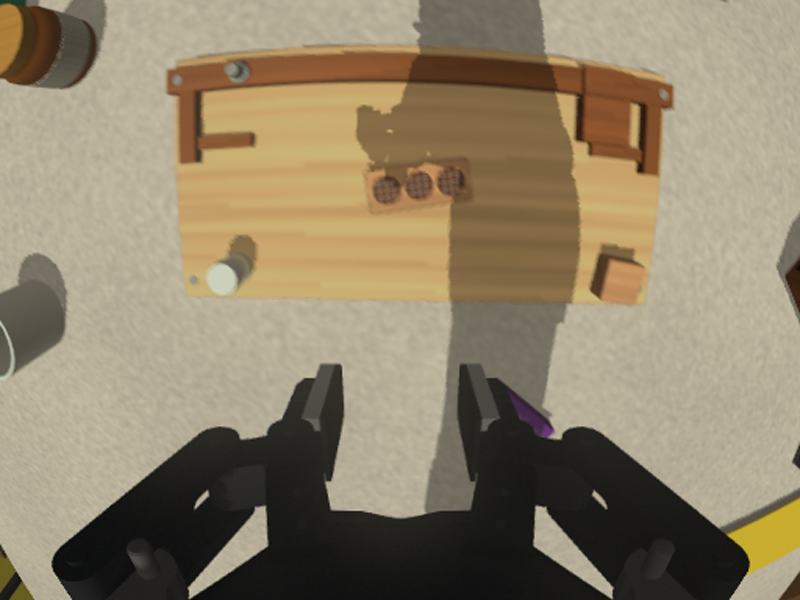

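Run:
```python
from h import *
m=dict(np.load('pics/w1.npz'))
f=lambda c:(np.float64(c)+.5)/1.5625-.5
th=.04955;R=cv2.Rodrigues(np.array([0,0,th]))[0][:2,:2];t=np.array([549,51.7])
q=lambda c,z:((wraw(m,f(c),z)[:,:2]-t)@R).round(1)
print('near corners',q([(188,296),(645,304)],12),'far corners outer',q([(178,60),(663,74)],12))
print('rail face top',q([(260,87),(350,82),(450,83),(560,90)],26))
print('pin',q([(237,68)],44),'stop inner',q([(201,120)],26),'lip end',q([(254,137)],20))
print('plug',q([(583,66),(581,140)],32),'screws',q([(193,280)],12))
C=q([(365,172),(466,158),(472,192),(372,208)],32);print(C,C.mean(0));print(q([(386,190),(419,185),(452,181)],32))
```

```text
near corners [[ -94.7  197.2]
 [ -94.  -201.3]] far corners outer [[ 104.6  197.2]
 [ 105.7 -198.8]]
rail face top [[  72.5  120.7]
 [  73.3   53.5]
 [  73.8  -18. ]
 [  75.5 -100.5]]
pin [[ 85.2 132.7]] stop inner [[ 50.8 168.8]] lip end [[ 35.  127.2]]
plug [[  95.4 -116.5]
 [  38.7 -116.5]] screws [[-80.4 190.5]]
[[  7.2  41.4]
 [ 19.  -30.2]
 [ -5.4 -35.4]
 [-18.8  36.1]] [0.5   2.975]
[[ -5.7  26.2]
 [ -1.6   2.8]
 [  2.  -20.7]]
```

Call:
{"name": "servo_tool", "arguments": {
  "targets": [
    [[-0.001,0.0115,0.02],[0,0,1.0]],
    [[0,0,0.04],[0,0,0]],
    [[0,0,0.04],[0,0,0]],
    [[0,0,0.04],[0,0,0]],
    [[0,0,0.03],[0,0,0]],
    [[0,0,0.01],[0,0,0]],
    [[0,0,0],[0,0,0]],
    [[0,0,0],[0,0,0]]
  ]
}}

```text
clock: 2.65
eef_pos: [502.6, 48.2, 36.9]
ee_rot: [[0.999, 0.032, 0.019], [0.032, -0.999, 0.008], [0.02, -0.008, -1.0]]
force: [-0.5, 0.1, 0.8]
opening: 40.4
```

Call:
{"name": "servo_tool", "arguments": {
  "targets": [
    [[-0.004,0,0.008],[-0.4,-1.0,-0.8]],
    [[0,0,0.006],[0,0,0]],
    [[0,0,0.003],[0,0,0]],
    [[0,0,0],[0,0,0]]
  ]
}}

```text
clock: 2.98
eef_pos: [501.7, 46.9, 21.5]
ee_rot: [[0.999, 0.044, 0.007], [0.044, -0.999, -0.0], [0.007, 0.0, -1.0]]
force: [0.1, -0.5, 0.6]
opening: 40.2
```

Run:
```python
from h import *
s=bot.observe();print(s['clock'],s['eef_pos'],s['ee_rot'],s['force'])
p,d,m=wrist('w2')
cv2.imwrite('pics/w2b.png',cv2.resize(p[:,:,::-1],(800,600),interpolation=cv2.INTER_CUBIC))
```

```text
2.9833 [501.712654    46.9185417   21.46117439] [[ 9.99000543e-01  4.41540902e-02  6.95202909e-03]
 [ 4.41552883e-02 -9.99024679e-01 -1.88699495e-05]
 [ 6.94441544e-03  3.25819938e-04 -9.99975834e-01]] [ 0.07650506 -0.50643185  0.63577206]
```

View pics/w2b.png

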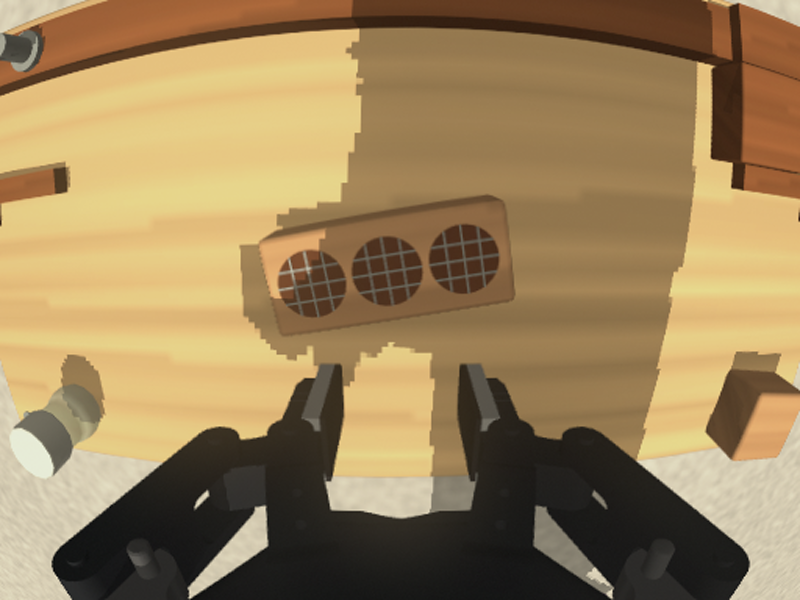

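Both fingers are just short of the cage, which sits at about (388,268) in the picture and is nearly centred on them. I'll re-measure the jig from this close view.

Run:
```python
from h import *
m=dict(np.load('pics/w2.npz'))
f=lambda c:(np.float64(c)+.5)/1.5625-.5
R=cv2.Rodrigues(np.array([0,0,.04955]))[0][:2,:2];t=np.array([549,51.7])
q=lambda c,z:((wraw(m,f(c),z)[:,:2]-t)@R).round(1)
print('rail top inner',q([(100,64),(250,25),(350,14),(450,14),(600,33)],26))
print('rail foot',q([(100,72),(250,38),(350,28),(450,29),(600,47)],12))
print('lip end',q([(67,164),(60,187)],20),'plug edge',q([(712,66)],32),'pin foot',q([(25,65)],26))
C=q([(260,243),(503,198),(514,298),(283,335)],32);print(C,C.mean(0));print(q([(312,284),(387,271),(464,259)],32))
print('tcp',(np.array([501.7,46.9])-t)@R)
```

```text
rail top inner [[ 70.5  99.5]
 [ 74.2  43.3]
 [ 75.   12.3]
 [ 74.8 -17.3]
 [ 73.4 -65.1]]
rail foot [[ 71.3 109.6]
 [ 73.8  47.7]
 [ 74.4  13.8]
 [ 73.9 -18.7]
 [ 72.4 -71.2]]
lip end [[ 37.5 121.2]
 [ 29.3 125.9]] plug edge [[  68.2 -105.3]] pin foot [[ 79.  138.2]]
[[  6.2  39.9]
 [ 18.9 -32.1]
 [-11.5 -37. ]
 [-23.4  35. ]] [-2.45  1.45]
[[ -6.8  24.5]
 [ -3.    1.8]
 [  0.6 -21. ]]
tcp [-47.47968903  -2.45135265]
```

Call:
{"name": "servo_tool", "arguments": {
  "targets": [
    [[0,-0.003,0.005],[0,0,-0.3]],
    [[0.006,0,0],[0,0,0]],
    [[0.006,0,0],[0,0,0]],
    [[0.006,0,0],[0,0,0]],
    [[0.006,0,0],[0,0,0]],
    [[0.006,0,0],[0,0,0]],
    [[0.006,0,0],[0,0,0]],
    [[0.006,0,0],[0,0,0]],
    [[0.006,0,0],[0,0,0]],
    [[0,0,0],[0,0,0]]
  ]
}}

```text
clock: 3.87
eef_pos: [557.6, 53.6, 18.9]
ee_rot: [[0.999, 0.05, 0.013], [0.05, -0.999, 0.001], [0.013, -0.0, -1.0]]
force: [1.2, -0.5, -0.6]
opening: 39.7
```

Call:
{"name": "servo_tool", "arguments": {
  "targets": [
    [[0.004,0,0.001],[0,-0.6,0]],
    [[0.004,0,0],[0,0,0]],
    [[0.004,0,0],[0,0,0]],
    [[0.003,0,0],[0,0,0]],
    [[0,0,0],[0,0,0]]
  ]
}}

```text
clock: 4.28
eef_pos: [573.6, 54.3, 17.5]
ee_rot: [[0.999, 0.05, 0.0], [0.05, -0.999, 0.0], [0.0, -0.0, -1.0]]
force: [0.1, -0.3, -0.2]
opening: 40.4
```

Call:
{"name": "servo_tool", "arguments": {
  "targets": [
    [[0.003,0,0],[0,0,0]],
    [[0.003,0,0],[0,0,0]],
    [[0.002,0,0],[0,0,0]]
  ]
}}

```text
clock: 4.53
eef_pos: [578.8, 54.5, 17.1]
ee_rot: [[0.999, 0.05, -0.007], [0.05, -0.999, -0.0], [-0.007, -0.0, -1.0]]
force: [-7.1, -0.4, 4.8]
opening: 40.0
```

A force of -7 N shows the cage against the rail, at the travel I predicted. I'll hold there and look.

Call:
{"name": "servo_tool", "arguments": {
  "targets": [
    [[0.001,0,0],[0,0,0]],
    [[0,0,0],[0,0,0]],
    [[0,0,0],[0,0,0]],
    [[0,0,0],[0,0,0]],
    [[0,0,0],[0,0,0]]
  ]
}}

```text
clock: 4.95
eef_pos: [578.7, 54.5, 16.9]
ee_rot: [[0.999, 0.05, -0.009], [0.05, -0.999, -0.001], [-0.009, 0.0, -1.0]]
force: [-1.6, -0.5, 1.0]
opening: 39.9
```

Run:
```python
from h import *
s=bot.observe();print(s['clock'],s['eef_pos'],s['ee_rot'],s['force'])
p,d,m=wrist('w3')
cv2.imwrite('pics/w3b.png',cv2.resize(p[:,:,::-1],(800,600),interpolation=cv2.INTER_CUBIC))
```

```text
4.95 [578.70212738  54.47259198  16.87897735] [[ 9.98700193e-01  5.01627672e-02 -9.03440744e-03]
 [ 5.01602600e-02 -9.98741055e-01 -5.04039990e-04]
 [-9.04831766e-03  5.02166092e-05 -9.99959062e-01]] [-1.64725386 -0.53143331  0.98613114]
```

View pics/w3b.png

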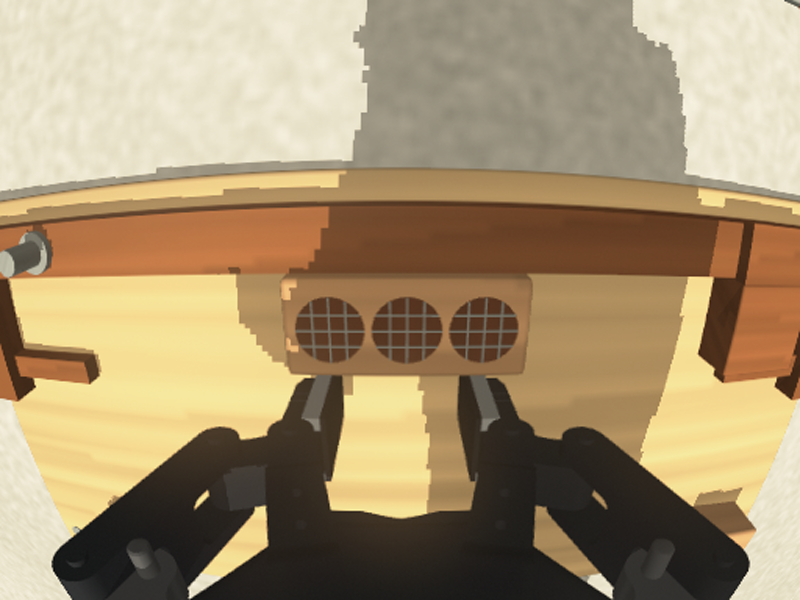

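The cage is flush to the rail (wells at (330/407/483, 330), parallel to the rail line at y≈274). Now I measure the slide distance.

Run:
```python
from h import *
m=dict(np.load('pics/w3.npz'))
f=lambda c:(np.float64(c)+.5)/1.5625-.5
R=cv2.Rodrigues(np.array([0,0,.0500]))[0][:2,:2];t=np.array([549,51.7])
q=lambda c,z:((wraw(m,f(c),z)[:,:2]-t)@R).round(1)
print('rail top inner',q([(100,276),(250,273),(550,274),(680,277)],26))
print('pin foot',q([(37,252)],26),'plug edge',q([(750,285),(727,381)],32),'lip end',q([(98,357)],20),'stop',q([(10,285)],26))
print('cage wells',q([(330,330),(407,330),(483,330)],32),'corners',q([(281,277),(531,277),(525,374),(289,374)],32))
print('tcp',(np.array([578.7,54.5])-t)@R)
```

```text
rail top inner [[ 73.7 106. ]
 [ 73.9  48.1]
 [ 73.6 -44.4]
 [ 73.3 -93.3]]
pin foot [[ 83.6 136.3]] plug edge [[  72.6 -122.7]
 [  34.4 -122.8]] lip end [[ 39.3 120.2]] stop [[ 71.  156.7]]
cage wells [[ 57.7  22.8]
 [ 57.8  -0.2]
 [ 57.7 -23. ]] corners [[ 74.2  36.5]
 [ 74.3 -36.4]
 [ 42.4 -37.7]
 [ 42.5  36.8]]
tcp [29.80282441  1.3121194 ]
```

Call:
{"name": "servo_tool", "arguments": {
  "targets": [
    [[-0.006,0,0],[0,0.4,0]],
    [[-0.01,0,-0.005],[0,0,0]],
    [[-0.01,0,-0.01],[0,0,0]],
    [[0,0.015,-0.01],[0,0,0]],
    [[0,0.02,0],[0,0,0]],
    [[0,0.02,0],[0,0,0]],
    [[0,0.012,0],[0,0,0]],
    [[0,0,0],[0,0,0]],
    [[0,0,0],[0,0,0]]
  ],
  "hand": 0.0
}}

```text
clock: 5.75
eef_pos: [558.0, -13.6, 43.6]
ee_rot: [[0.998, 0.054, 0.012], [0.054, -0.999, 0.002], [0.012, -0.001, -1.0]]
force: [0.3, 0.1, -0.5]
opening: 0.4
```

Call:
{"name": "servo_tool", "arguments": {
  "targets": [
    [[0.015,0,0],[0,-0.5,0.2]],
    [[0.015,0,0],[0,0,0]],
    [[0.012,0,0],[0,0,0]],
    [[0.004,0,0],[0,0,0]],
    [[0,0,0],[0,0,0]],
    [[0,0,0],[0,0,0]]
  ]
}}

```text
clock: 6.25
eef_pos: [603.7, -3.7, 42.7]
ee_rot: [[0.998, 0.056, 0.001], [0.056, -0.998, 0.006], [0.001, -0.006, -1.0]]
force: [0.7, -0.4, 0.2]
opening: -0.0
```

Call:
{"name": "servo_tool", "arguments": {
  "targets": [
    [[0.002,0.006,0.005],[-0.3,0,0.3]],
    [[0,0,0.008],[0,0,0]],
    [[0,0,0.006],[0,0,0]],
    [[0,0,0.003],[0,0,0]],
    [[0,0,0],[0,0,0]]
  ]
}}

```text
clock: 6.67
eef_pos: [602.6, -9.0, 17.6]
ee_rot: [[0.999, 0.052, -0.003], [0.052, -0.999, 0.0], [-0.003, -0.001, -1.0]]
force: [-0.6, -0.4, 0.3]
opening: 0.4
```

Run:
```python
from h import *
s=bot.observe();print(s['clock'],s['eef_pos'],s['ee_rot'],s['force'])
p,d,m=wrist('w4')
R=cv2.Rodrigues(np.array([0,0,.0500]))[0][:2,:2];print((s['eef_pos'][:2]-np.array([549,51.7]))@R)
cv2.imwrite('pics/w4b.png',cv2.resize(p[:,:,::-1],(800,600),interpolation=cv2.INTER_CUBIC))
```

```text
6.6667 [602.63212317  -8.99079447  17.59567556] [[ 9.98653128e-01  5.17872378e-02 -3.16410899e-03]
 [ 5.17887845e-02 -9.98657977e-01  4.08832032e-04]
 [-3.13869040e-03 -5.72146746e-04 -9.99994911e-01]] [-0.62196117 -0.40890501  0.27783968]
[ 50.53182149 -63.29543574]
```

View pics/w4b.png

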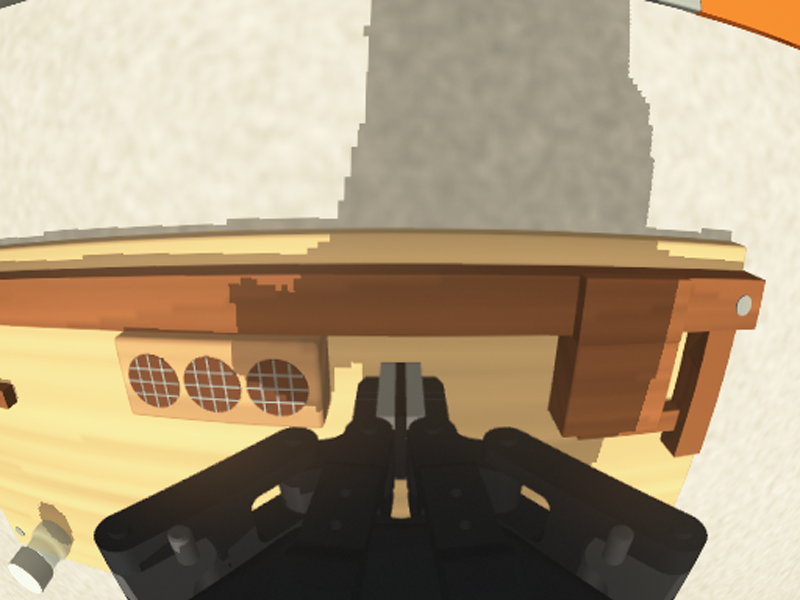

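Call:
{"name": "servo_tool", "arguments": {
  "targets": [
    [[0.004,0,0],[0,0,0]],
    [[0.001,-0.004,0],[0,0,0]],
    [[0,-0.006,0],[0,0,0]],
    [[0,-0.006,0],[0,0,0]],
    [[0,-0.006,0],[0,0,0]],
    [[0,-0.006,0],[0,0,0]],
    [[0,-0.006,0],[0,0,0]],
    [[0,0,0],[0,0,0]]
  ]
}}

```text
clock: 7.38
eef_pos: [606.7, 29.9, 18.6]
ee_rot: [[0.999, 0.052, -0.002], [0.052, -0.999, 0.002], [-0.002, -0.002, -1.0]]
force: [0.2, 0.3, -0.0]
opening: -0.2
```

Call:
{"name": "servo_tool", "arguments": {
  "targets": [
    [[0,-0.006,0],[0,0,0]],
    [[0,-0.006,0],[0,0,0]],
    [[0,-0.006,0],[0,0,0]],
    [[0,-0.006,0],[0,0,0]],
    [[0,-0.006,0],[0,0,0]],
    [[0,0,0],[0,0,0]]
  ]
}}

```text
clock: 7.88
eef_pos: [604.9, 63.9, 18.8]
ee_rot: [[0.999, 0.053, -0.002], [0.053, -0.999, 0.002], [-0.001, -0.002, -1.0]]
force: [-0.5, 0.5, -0.1]
opening: 0.4
```

Run:
```python
from h import *
s=bot.observe();print(s['clock'],s['eef_pos'],s['force'])
p,d,m=wrist('w5')
R=cv2.Rodrigues(np.array([0,0,.0500]))[0][:2,:2];print((s['eef_pos'][:2]-np.array([549,51.7]))@R)
cv2.imwrite('pics/w5b.png',cv2.resize(p[:,:,::-1],(800,600),interpolation=cv2.INTER_CUBIC))
```

```text
7.8833 [604.88900461  63.91767831  18.75550494] [-0.54991681  0.50827019 -0.08153995]
[56.42978732  9.40912337]
```

View pics/w5b.png

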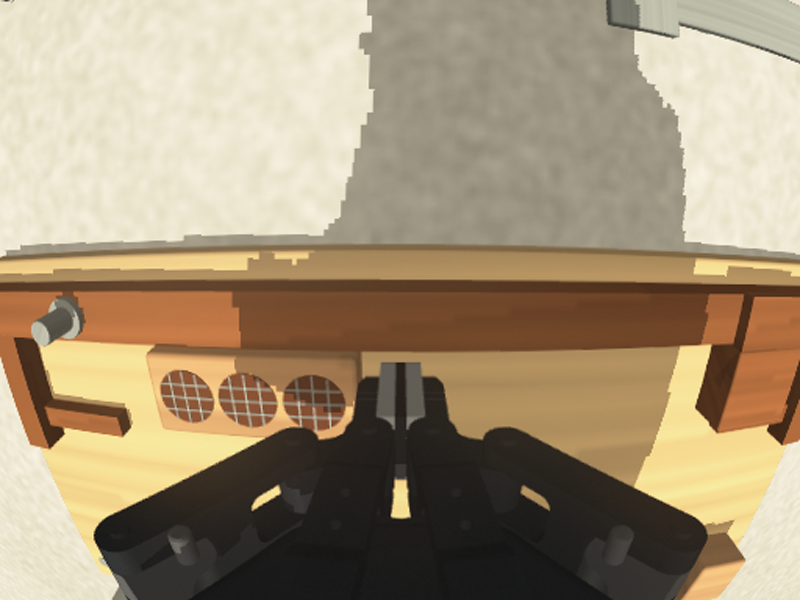

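The cage is still flush with the rail, wells at (187/248/313, 400), and moving with the finger.

Run:
```python
from h import *
m=dict(np.load('pics/w5.npz'))
f=lambda c:(np.float64(c)+.5)/1.5625-.5
R=cv2.Rodrigues(np.array([0,0,.0500]))[0][:2,:2];t=np.array([549,51.7])
q=lambda c,z:((wraw(m,f(c),z)[:,:2]-t)@R).round(1)
print('wells',q([(187,397),(248,400),(314,403)],32),'far edge corners',q([(148,352),(360,357)],32))
print('rail',q([(300,349),(550,349)],26),'pin foot',q([(68,313)],26),'stop',q([(47,400)],26),'lip',q([(129,410)],20))
```

```text
wells [[57.  84.1]
 [57.4 60.9]
 [57.3 38.1]] far edge corners [[73.7 96.4]
 [74.4 22.3]]
rail [[ 74.1  42.5]
 [ 74.1 -39.8]] pin foot [[ 85.1 135.8]] stop [[ 44.4 162.9]] lip [[ 40.9 120.8]]
```

Call:
{"name": "servo_tool", "arguments": {
  "targets": [
    [[0,-0.006,0],[0,0,0]],
    [[0,-0.006,0],[0,0,0]],
    [[0,-0.006,0],[0,0,0]],
    [[0,-0.006,0],[0,0,0]],
    [[0,-0.006,0],[0,0,0]],
    [[0,-0.006,0],[0,0,0]],
    [[0,-0.006,0],[0,0,0]],
    [[0,-0.006,0],[0,0,0]],
    [[0,-0.004,0],[0,0,0]],
    [[0,0,0],[0,0,0]]
  ]
}}

```text
clock: 8.77
eef_pos: [602.0, 120.0, 18.8]
ee_rot: [[0.999, 0.052, -0.002], [0.052, -0.999, 0.001], [-0.001, -0.001, -1.0]]
force: [-0.4, 0.7, -0.3]
opening: 0.2
```

Call:
{"name": "servo_tool", "arguments": {
  "targets": [
    [[0,-0.004,0],[0,0,0]],
    [[0,-0.004,0],[0,0,0]],
    [[0,-0.003,0],[0,0,0]],
    [[0,-0.002,0],[0,0,0]],
    [[0,0,0],[0,0,0]]
  ]
}}

```text
clock: 9.18
eef_pos: [601.3, 133.8, 18.7]
ee_rot: [[0.999, 0.052, -0.002], [0.052, -0.999, 0.0], [-0.002, -0.0, -1.0]]
force: [-0.2, 0.2, 0.2]
opening: -0.3
```

Call:
{"name": "servo_tool", "arguments": {
  "targets": [
    [[0,-0.002,0],[0,0,0]],
    [[0,-0.002,0],[0,0,0]],
    [[0,-0.001,0],[0,0,0]]
  ]
}}

```text
clock: 9.43
eef_pos: [601.0, 138.4, 18.7]
ee_rot: [[0.999, 0.051, -0.002], [0.051, -0.999, -0.0], [-0.002, 0.0, -1.0]]
force: [0.7, -0.9, -0.2]
opening: 0.3
```

Call:
{"name": "servo_tool", "arguments": {
  "targets": [
    [[0,-0.0015,0],[0,0,0]],
    [[0,-0.0015,0],[0,0,0]]
  ]
}}

```text
clock: 9.6
eef_pos: [600.9, 138.8, 18.7]
ee_rot: [[0.999, 0.049, -0.002], [0.049, -0.999, -0.003], [-0.002, 0.003, -1.0]]
force: [0.2, -3.1, 1.2]
opening: -0.3
```

Call:
{"name": "servo_tool", "arguments": {
  "targets": [
    [[0,-0.003,0],[0,0,0]],
    [[0,-0.003,0],[0,0,0]]
  ]
}}

```text
clock: 9.77
eef_pos: [600.9, 138.9, 18.8]
ee_rot: [[0.999, 0.046, -0.003], [0.046, -0.999, -0.01], [-0.003, 0.01, -1.0]]
force: [1.1, -7.3, 3.3]
opening: -0.1
```

Run:
```python
from h import *
s=bot.observe();print(s['clock'],s['eef_pos'],s['force'])
p,d,m=wrist('w6')
R=cv2.Rodrigues(np.array([0,0,.0500]))[0][:2,:2];print((s['eef_pos'][:2]-np.array([549,51.7]))@R)
cv2.imwrite('pics/w6b.png',cv2.resize(p[:,:,::-1],(800,600),interpolation=cv2.INTER_CUBIC))
```

```text
9.7667 [600.87615994 138.86963727  18.80134966] [ 1.05166902 -7.32145651  3.31397059]
[56.16799431 84.46797054]
```

View pics/w6b.png

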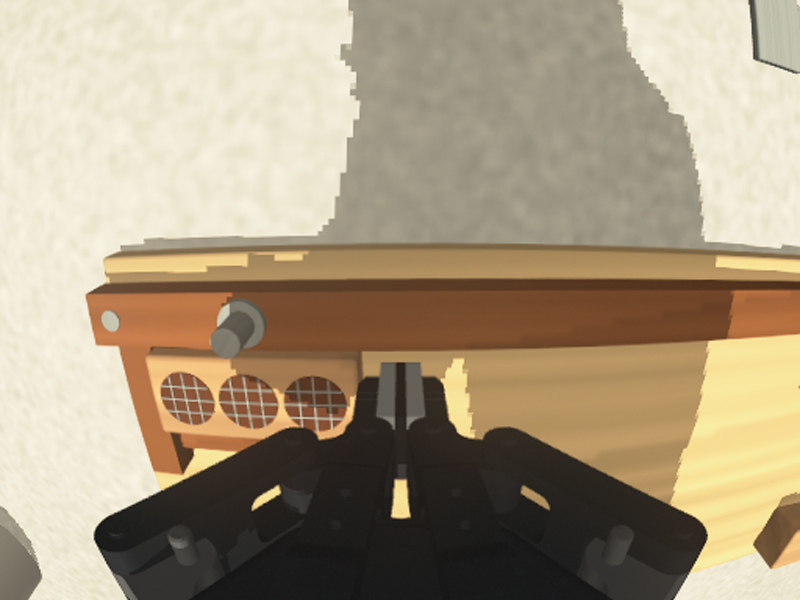

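The cage's left edge meets the stop at (150,400), its far edge is on the rail, and TCP y is 84.5 against the predicted 84.4. I'll back off and raise.

Call:
{"name": "servo_tool", "arguments": {
  "targets": [
    [[0,0.005,0],[0,0,0]],
    [[0,0.012,0],[0.3,0,0]],
    [[0,0.015,-0.005],[0,0,0]],
    [[0,0.01,-0.02],[0,0,0]],
    [[-0.005,0,-0.03],[0,0,0]],
    [[-0.01,0,-0.04],[0,0,0]],
    [[-0.01,0,-0.03],[0,0,0]],
    [[0,0,0],[0,0,0]],
    [[0,0,0],[0,0,0]]
  ]
}}

```text
clock: 10.57
eef_pos: [577.1, 91.8, 149.3]
ee_rot: [[0.999, 0.042, -0.005], [0.042, -0.999, -0.003], [-0.005, 0.003, -1.0]]
force: [0.5, -0.3, -0.5]
opening: 0.2
```

Run:
```python
from h import *
s=bot.observe();print(s['clock'],s['eef_pos'],s['force'])
p,d,m=wrist('w7')
cv2.imwrite('pics/w7b.png',cv2.resize(p[:,:,::-1],(800,600),interpolation=cv2.INTER_CUBIC))
```

```text
10.5667 [577.05238813  91.77954978 149.29547415] [ 0.46233246 -0.25374356 -0.48568241]
```

View pics/w7b.png

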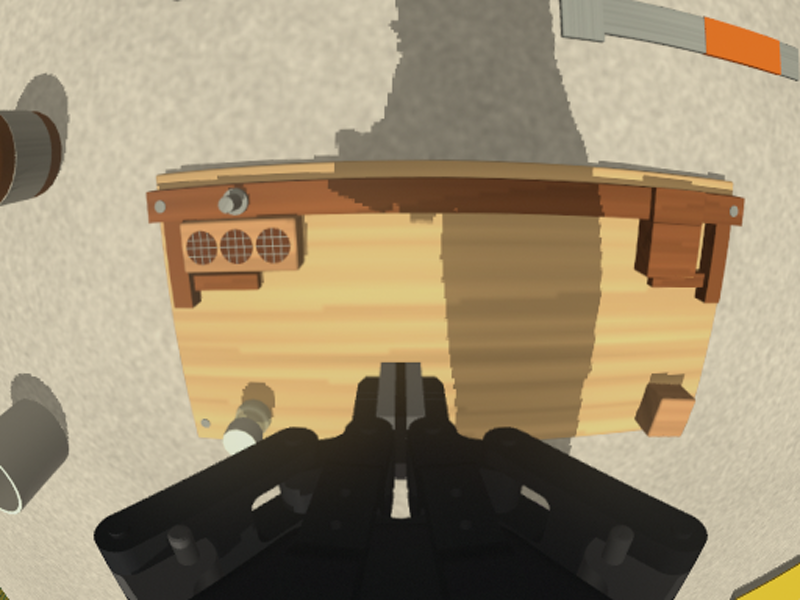

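Run:
```python
from h import *
m=dict(np.load('pics/w7.npz'))
f=lambda c:(np.float64(c)+.5)/1.5625-.5
R=cv2.Rodrigues(np.array([0,0,.0500]))[0][:2,:2];t=np.array([549,51.7])
q=lambda c,z:((wraw(m,f(c),z)[:,:2]-t)@R).round(1)
print('wells',q([(202,248),(237,246),(273,244)],32),'far corners',q([(181,224),(298,218)],32))
print('pin foot',q([(236,199)],26),'rail',q([(320,212),(420,212),(600,215)],26))
print('pot',q([(242,441)],42),'stop inner edge',q([(184,265)],26))
```

```text
wells [[ 57.2 158.8]
 [ 57.6 135.5]
 [ 58.1 112.8]] far corners [[ 72.7 171.7]
 [ 72.9  96.9]]
pin foot [[ 85.1 136. ]] rail [[ 75.2  84.9]
 [ 74.3  27. ]
 [ 74.8 -84. ]]
pot [[-74.5 147.8]] stop inner edge [[ 45.5 175.9]]
```

```bash
python3 -c "
from station import bot
print(bot.sign_off(), bot.observe()['clock'])"
```

```text
the job is handed in; nothing more can be done
the job is handed in; nothing more can be done
```

The cage is in the free left (+y) pocket beside the pin, and the job is handed in. I took about 10.6 s of the 51 s allowed; the hand-in reports no verdict.

**What I did:** I pushed the cage flat against the rail near mid-length with two fingers set 40 mm apart, and it seated at about 7 N. I then shut the fingers and pushed its end along the rail until it stopped against the end stop at about 7 N. Finally I backed off and raised the fingers to about 149 mm.

**Last checks, from the wrist camera:**

| Check | Measured | Allowed |
|---|---|---|
| Cage centre from pin, x | about −27.5 mm | −29 to −23.5 mm |
| Cage centre from pin, y | about −0.5 mm | ±3 mm |
| Angle to the rail | about 0.02 rad | below 0.06 rad |

- **Where it stopped:** the finger stopped at 84.5 mm along the rail, against 84.4 mm predicted.
- **Other objects:** the pot was measured within about 4 mm of its first position, which is within camera error. I did not re-measure the rest, but the fingers stayed clear of them.

**Disagreement:** the top and wrist cameras differed by 3 to 5 mm on where the jig is across the rail. I relied on contact force and positions relative to the pin and rail instead. In the last view the pin and rail themselves read 1 to 2 mm off in x, so the x figure is no better than that.

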